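Unload the drilling jig with the changeover switch at off, then feed the sander

TASK

Move the bench's changeover switch from the drill feed (yellow side) to its centre off position, pause there a good two seconds before touching anything else, and leave it at off while you clear the drilling jig: lift the hold-down plate level and straight up off its two pins and lay it handle up, flat and lengthwise on the black rubber mat, then put every wooden door pull from the jig into the green tray, each flat on the tray floor with its ridge up. Only when the jig is cleared, move the switch fully over to the sander feed (green side); leave the other things on the bench where they are.

Things in the scene. Friction and masses are not known exactly. Their poses are not given: they have to be found in the camera images.
- changeover (a joint): angle of the changeover lever (rad): about -0.65 to -0.5 = drill feed (leaning to the box's -y, yellow patch), 0 = upright = centre off (white patch), up to +0.65 (end stop) = sander feed (leaning to the box's +y, green patch); fully over means beyond +0.5. No detent: friction holds it where it is left, about 3 N at the knob moves it.
- changeover_knob (a point): centre of the red ball knob, 30 mm across, on top of the lever; the lever is a 14 mm steel rod and the knob centre is 85 mm from the hinge
- switch_box: grey switch box, fixed, 120 (x) x 160 (y) x 85 mm high; origin under its centre. The lever's hinge axis is parallel to the box's x axis and lies at the centre of its top, 85 mm above the origin; the lever swings along the box's y axis: at angle q the knob stands at y = 85 sin q, z = 85 + 85 cos q (mm)
- jig: drilling jig, fixed: plywood deck 320 (x) x 130 (y) x 10 mm, origin under its centre. At x = +-145 mm, y = 0 stand steel posts 20 mm across with a shoulder 64 mm above the origin, on which the plate rests, and a locating pin 12 mm across from there up to 82 mm (top 5 mm tapered). The door pulls lie on the deck under the plate in up to four places, x = -79.5, -26.5, 26.5, 79.5 mm, long side along the jig's y
- plate: aluminium hold-down plate 320 (x) x 80 (y) x 10 mm, 0.4 kg, with 14.5 mm holes at x = +-145 mm for the jig's pins, so it must go up 18 mm level before it is free; origin under its centre. A red handle block, 24 (x) x 64 (y) mm, stands on its centre from 10 to 48 mm above the origin: grip it across x
- mat: black rubber mat, fixed, 350 (x) x 120 (y) x 4 mm, origin under its centre; the plate's long side goes along the mat's x
- mat_top (a point): centre of the mat's upper face, axes as the mat's
- tray: green tray, fixed, 280 (x) x 160 (y) mm, walls 5 mm thick and 14 mm high, floor 5 mm thick, origin under its centre; four pulls fit side by side along its x at 53 mm spacing
- tray_floor (a point): centre of the tray's inner floor (270 x 150 mm), axes as the tray's
- pull0: wooden door pull (two to four are present): back board 50 (x) x 110 (y) x 12 mm, on it a ridge 20 (x) x 90 (y) mm from 12 to 52 mm above the origin, 0.1 kg; origin under its centre, z up when the ridge is up. Grip the ridge across x, fingertips above the board
- pull1: wooden door pull (two to four are present): back board 50 (x) x 110 (y) x 12 mm, on it a ridge 20 (x) x 90 (y) mm from 12 to 52 mm above the origin, 0.1 kg; origin under its centre, z up when the ridge is up. Grip the ridge across x, fingertips above the board
- pull2: wooden door pull (two to four are present): back board 50 (x) x 110 (y) x 12 mm, on it a ridge 20 (x) x 90 (y) mm from 12 to 52 mm above the origin, 0.1 kg; origin under its centre, z up when the ridge is up. Grip the ridge across x, fingertips above the board
- pull3: wooden door pull (two to four are present): back board 50 (x) x 110 (y) x 12 mm, on it a ridge 20 (x) x 90 (y) mm from 12 to 52 mm above the origin, 0.1 kg; origin under its centre, z up when the ridge is up. Grip the ridge across x, fingertips above the board
- glue: bystander, not to be disturbed: yellow glue bottle, 56 mm across, 160 tall
- square: bystander, not to be disturbed: carpenter's try square, 20 x 110 mm dark stock with a 200 mm steel blade, lying flat
- offcut: bystander, not to be disturbed: light wood offcut, 40 x 200 x 20 mm
- mug: bystander, not to be disturbed: blue mug, 80 mm across, 90 tall
- screw_jar: bystander, not to be disturbed: screw jar, 64 mm across, 80 tall
- brush: bystander, not to be disturbed: brush, lying

How it is judged:
By the outcome, as a careful person would: the job done as asked, in the order asked, and still so for the second after the job is handed in, with the robot touching nothing.
Of pull0, pull1, pull2, pull3 only 2 to 4 are there at a start; the rules pass over those that are not, and their reading is None.
At some moment in a run one of pull0, pull1, pull2, pull3 may be knocked a few centimetres aside while the robot is not near it.
Once in a run the grip may slacken for a moment while it holds something.
It also fails if it takes over 210 s, if anything falls off the work surface, if the arm or the gripper's body presses on something with over 40 N, if the wrist force passes 120 N, or if a joint passes its speed limit or range.

ROBOT

A 6-joint arm with a two-finger parallel gripper is mounted at the origin on the work surface. World frame = base frame: x ahead of the robot, y to its left, z up, the work surface at z = 0. Lengths are in m, angles in rad, forces in N, time in s.
With the tool pointing down it reaches from about 0.35 to 0.85 m from the base axis. Payload 8.1 kg.
Tool frame: the origin (TCP) lies at the very end of the fingers, on their centre line; the grasp point (between the pads) lies robot.grip_point_offset behind it (robot.grip_point_offset is the distance from the TCP to the grasp point, in m); z points along the fingers, y is the line along which they close (so a half turn about z gives the same grasp; the last joint's range is limited). The gripper opens to 93 mm and grips with 3 to 60 N. Pads are 15 mm wide; open, the fingers measure 128 mm over their backs; the gripper's body (75 mm by 188 mm) begins 65 mm behind the grasp point.
Start: joints at [-1.327, 0.13, 1.488, -0, 1.523, -0.085], TCP at [0.194, -0.568, 0.219] pointing down, gripper open.
Joint ranges: [-2.96, 2.96], [-0.89, 2.26], [0.02, 2.5], [-1.34, 4.48], [0, 2.73], [-2.66, 2.66]. Speed limits (rad/s): [2.39, 2.39, 2.79, 3.14, 3.14, 3.14].

INTERFACE

Orientations are given as a rotation vector (axis times angle).
In Python, from plant import robot, eyes gives the robot as it stands. The module is installed in compiled form; this text tells all that it offers.
- The arm moves only by the tool apply_moves, never from a script. Its argument "steps" is one flat list of numbers, 7 for each row, row after row: the shift along the tool's x, y, z in units of 30 mm (1.0 is 30 mm), then the turn, a rotation vector about the tool's x, y, z in units of 6 degrees (1.0 is 6 degrees), then the opening in per cent of the stroke, from 0 (shut) to 100 (fully open). In form: [dx, dy, dz, ax, ay, az, fingers, dx, dy, dz, ax, ay, az, fingers, ...]. A call has 1 to 12 rows; each row shifts and turns the commanded pose from where the row before left it, along the tool's axes as they then stand; what a row does not reach is not made up. A row lasts 1/12 s, in which the tool goes at most 41.7 mm and 7.16 degrees, less where a joint would pass 70% of its speed; a pose out of reach is approached as far as the arm can. A call is refused whole if a number of a shift passes 1 or a number of a turn 1, either way. A call with a gripper value outside its range is refused whole. The fingers move at their own pace and stop on an object; "grip_force" is the grip in N (left out, the last holds). Time passes only in rows, so rows that do not move let the fingers close. It gives the time, the measured TCP pose, the force, the opening and the grip force at its end, in the units of the state.
- robot.read_state(): the state, without advancing time (a new reading comes with each control period).
- eyes.read_camera(name): name is "scene" or "top"; returns the picture (420x560x3 uint8, red, green, blue); there is no depth.
- eyes.calibration(name): a dict with "K" (3x3 intrinsics, pixels), "R" (3x3) and "t" (3): a world point X has camera coordinates R X + t. Camera axes: x right, y down, z forward; pixel columns grow to the right and rows downward; lengths in m; the calibration is good to about 2 mm. A picture is of the moment at which its call begins. calibration takes no time and is no camera call.
- robot.close_job(): hands the job in; it is judged then, once.
Trained networks look in the newest picture that a camera, given by its name, has taken for a name from the list of things; names that differ only in an ending like _2 or _b are one class to them, and where a whole thing is asked for, a point or a joint stands for the part that bears it (a point fixed in the world has none). Each returns a list of dicts, best first, with "conf" (0 to 1); they miss things now and then, are a little off and sometimes report something else, mostly with a low value. They report only what shows in the picture. A call takes as long as a camera call.
- eyes.search_frame(camera, thing): "rect" ([left, top, width, height] in pixels, round what is visible of it).
- eyes.place_of(camera, thing): "xy" ([column, row] in pixels: a listed point, or the origin of a listed thing).
The state is a dict: "t": time; "q": joint angles; "dq": joint speeds; "joint_torque": joint torques, N m; "tool_pos": TCP position; "orientation": TCP orientation; "force": force on the tool from outside, world axes, zero at the start; "wrist_torque": the same for the moment, N m; "opening": finger opening in m; "gripper_force": force on a finger pad.
Only numpy, scipy, OpenCV 4.12 (cv2) and the standard library are available. Lean on these libraries where they do the work, as an engineer would, in place of code of your own. Each camera call takes 0.05 s, during which the arm holds its last target. There are 200 camera calls.

## Working session

There is one attempt and no reset: what is moved stays moved. The work goes in short steps, Python scripts to look and compute and a tool call to move; the robot and the scene stay as the last step left them, time stands still between calls to the robot, and variables do not carry over. Pictures are saved under pics/ and viewed, at most 14 in all, crops included, and the job is handed in when it is done.

Besides the shell and the picture viewer there is one more tool, called after "Emit:" as name(argument=value, ...) on one line, values as JSON. apply_moves: Moves the arm, as the interface text tells. Its arguments: {"type":"object","properties":{"steps":{"type":"array"},"grip_force":{"type":"number"}},"required":["steps"]}

```bash
mkdir -p pics
cat > h.py <<'E'
import numpy as np, cv2
from plant import robot, eyes
from scipy.spatial.transform import Rotation as Ro
def ray(cam,px,z):
    c=eyes.calibration(cam);K,R,t=[np.array(c[k],float) for k in("K","R","t")]
    d=R.T@np.linalg.inv(K)@np.array([px[0],px[1],1.]);o=-R.T@t
    return o+d*(z-o[2])/d[2]
def proj(cam,X):
    c=eyes.calibration(cam);K,R,t=[np.array(c[k],float) for k in("K","R","t")]
    p=K@(R@np.array(X,float)+t);return p[:2]/p[2]
def snap(cam,name=None):
    im=np.array(eyes.read_camera(cam))
    if name: cv2.imwrite('pics/'+name,cv2.cvtColor(im,cv2.COLOR_RGB2BGR))
    return im
def st():
    s=robot.read_state();R=Ro.from_rotvec(s["orientation"]).as_matrix()
    print("t",round(s["t"],2),"p",np.round(s["tool_pos"],4),"x",np.round(R[:,0],3),"y",np.round(R[:,1],3),"z",np.round(R[:,2],3),"F",np.round(s["force"],1),"op",round(s["opening"],4),"gf",round(s["gripper_force"],1))
    return s,R
E
python3 - <<'E'
from h import *
st();print(robot.grip_point_offset)
for c in("scene","top"):
    snap(c,c+"0.png");k=eyes.calibration(c);R=np.array(k["R"]);print(c,-R.T@np.array(k["t"]),R[2])
Z=dict(switch_box=0,changeover_knob=.16,jig=0,plate=.064,mat_top=.004,tray_floor=.005,pull0=.01,glue=0,mug=0,screw_jar=0,square=0,offcut=0,brush=0)
for n,z in Z.items():
    for c in("top","scene"):
        for d in eyes.place_of(c,n)[:4]: print(n,c,round(d["conf"],2),np.round(d["xy"]),np.round(ray(c,d["xy"],z)[:2],3))
E
```

```text
t 0.0 p [ 0.1936 -0.5673  0.2176] x [0.946 0.323 0.   ] y [ 0.323 -0.946 -0.002] z [-0.     0.002 -1.   ] F [-0.6  0.4  0.4] op 0.0928 gf 0.0
0.0188
scene [0.88794012 0.50250283 1.07906028] [-0.28862264 -0.45081366 -0.84466799]
top [ 0.43776781 -0.0324405   1.24141658] [ 0.09036399  0.01627772 -0.99577577]
switch_box top 0.66 [152. 245.] [0.455 0.359]
switch_box top 0.34 [395. 251.] [ 0.452 -0.34 ]
switch_box scene 0.95 [409. 340.] [0.462 0.363]
changeover_knob top 0.6 [152. 250.] [0.441 0.311]
changeover_knob scene 0.87 [416. 290.] [0.449 0.31 ]
jig scene 0.51 [175. 166.] [ 0.71  -0.357]
plate top 0.67 [251. 204.] [0.573 0.071]
plate top 0.24 [153. 250.] [0.44  0.337]
plate scene 0.57 [326. 242.] [0.509 0.084]
plate scene 0.37 [350. 218.] [0.42  0.059]
mat_top top 0.81 [329. 209.] [ 0.568 -0.149]
mat_top top 0.37 [227. 285.] [0.345 0.139]
mat_top scene 0.69 [176. 166.] [ 0.708 -0.353]
mat_top scene 0.6 [257. 199.] [ 0.571 -0.143]
tray_floor top 0.71 [394. 252.] [ 0.447 -0.338]
tray_floor scene 0.97 [257. 134.] [ 0.459 -0.341]
pull0 top 0.69 [253. 239.] [0.479 0.067]
pull0 top 0.51 [
[... 229 characters left out ...]
 0.326]
glue scene 0.69 [316. 379.] [0.69  0.327]
glue scene 0.55 [409. 338.] [0.461 0.361]
mug top 0.78 [404. 161.] [ 0.715 -0.367]
mug scene 0.89 [176. 167.] [ 0.709 -0.354]
screw_jar top 0.8 [227. 283.] [0.351 0.14 ]
screw_jar top 0.66 [258. 202.] [0.587 0.058]
screw_jar scene 0.61 [386. 238.] [0.345 0.126]
screw_jar scene 0.46 [256. 135.] [ 0.462 -0.341]
square top 0.8 [268. 272.] [0.385 0.022]
square scene 0.65 [347. 220.] [0.401 0.032]
offcut top 0.92 [264. 137.] [0.781 0.044]
offcut scene 0.62 [219. 293.] [0.778 0.042]
brush top 0.9 [176. 290.] [0.33  0.285]
brush top 0.49 [253. 238.] [0.48  0.068]
brush scene 0.56 [433. 285.] [0.328 0.288]
brush scene 0.35 [255. 197.] [ 0.57  -0.152]
```

Run:
```python
import cv2
for c in("scene","top"):
    i=cv2.imread(f"pics/{c}0.png");cv2.imwrite(f"pics/{c}0b.png",cv2.resize(i[90:420] if c=="scene" else i[90:330,90:470],None,fx=1.42 if c=="scene" else 2.1,fy=1.42 if c=="scene" else 2.1,interpolation=cv2.INTER_CUBIC))
```

```text
(no output)
```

View pics/scene0b.png

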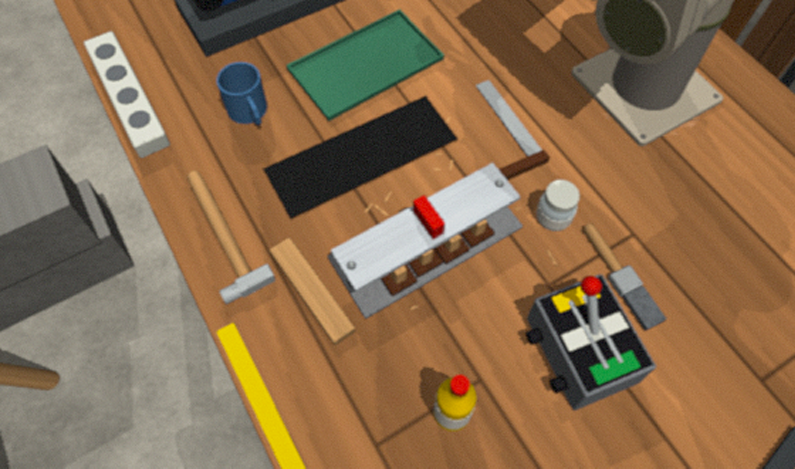

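View pics/top0b.png

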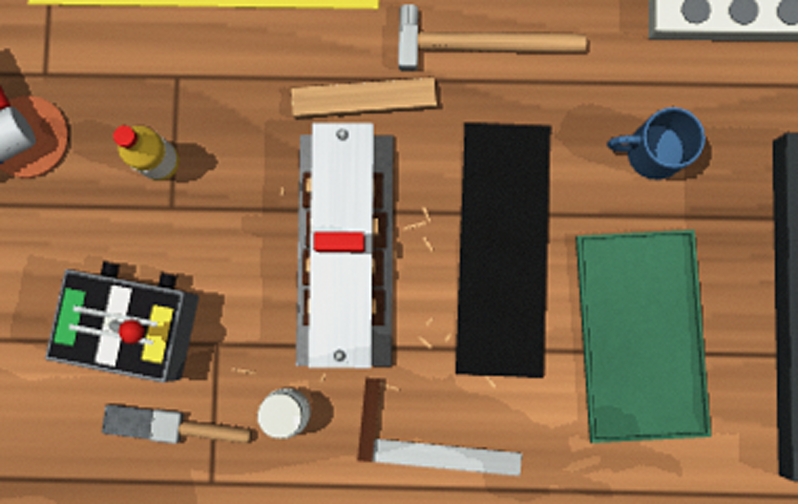

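The scene picture shows four pulls under the plate (brown boards in a row), mat and tray beyond, and the lever leaning to yellow (knob at about scene px 416,290). The top view agrees. Now I'll fit outlines by colour.

```bash
cat > fit.py <<'E'
from h import *
def blob(im,cam,lo,hi,roi,z,nm,show=True,k=3):
    hsv=cv2.cvtColor(im,cv2.COLOR_RGB2HSV);m=cv2.inRange(hsv,np.array(lo),np.array(hi))
    M=np.zeros_like(m);x,y,w,h=roi;M[y:y+h,x:x+w]=m[y:y+h,x:x+w]
    if k:M=cv2.morphologyEx(M,cv2.MORPH_OPEN,np.ones((k,k)))
    cs,_=cv2.findContours(M,cv2.RETR_EXTERNAL,cv2.CHAIN_APPROX_NONE)
    c=max(cs,key=cv2.contourArea)[:,0,:].astype(float)
    w=np.array([ray(cam,p,z)[:2] for p in c])*1000
    (cx,cy),(a,b),th=cv2.minAreaRect(w.astype(np.float32))
    if a<b: a,b,th=b,a,th+90
    print(nm,cam,"c %.1f %.1f  size %.1f %.1f  long-axis deg %.1f"%(cx,cy,a,b,(th+90)%180-90),"px",c.mean(0).round(1))
    return cx,cy,th
E
python3 - <<'E'
from fit import *
T=snap("top");S=snap("scene")
blob(T,"top",(0,0,170),(180,60,255),(230,145,50,125),.074,"plate")
blob(T,"top",(0,0,0),(180,255,45),(300,140,60,135),.004,"mat")
blob(T,"top",(45,60,30),(90,255,255),(355,190,90,120),.014,"tray")
blob(T,"top",(0,180,100),(8,255,255),(230,190,50,30),.112,"handle")
for hi in(5,):
  blob(T,"top",(0,180,90),(hi,255,255),(130,225,50,50),.155,"knob")
  blob(S,"scene",(0,180,90),(hi,255,255),(395,270,50,40),.155,"knob")
blob(S,"scene",(0,180,100),(8,255,255),(280,220,50,45),.112,"handle")
blob(T,"top",(45,100,60),(75,255,255),(110,220,40,50),.085,"green patch")
blob(T,"top",(20,120,120),(35,255,255),(150,230,40,40),.085,"yellow patch")
blob(S,"scene",(45,60,30),(90,255,255),(190,90,140,90),.014,"tray")
blob(S,"scene",(0,0,0),(180,255,45),(180,150,150,100),.004,"mat")
blob(S,"scene",(0,0,140),(180,70,255),(225,195,150,110),.074,"plate")
E
```

```text
plate top c 482.0 66.6  size 147.1 79.1  long-axis deg 1.3 px [251.6 237.4]
mat top c 572.0 -150.8  size 347.3 118.8  long-axis deg -1.4 px [329.3 208.8]
tray top c 457.0 -338.9  size 278.5 161.5  long-axis deg 4.0 px [395.6 249.9]
handle top c 564.8 66.8  size 58.5 21.3  long-axis deg -89.0 px [251.2 204.8]
knob top c 447.2 311.5  size 25.7 22.7  long-axis deg -88.9 px [151.9 247.6]
knob scene c 446.5 310.3  size 25.3 24.5  long-axis deg 50.9 px [416.3 290.3]
handle scene c 571.5 73.3  size 71.0 24.1  long-axis deg 88.9 px [301.9 241.1]
green patch top c 465.0 414.6  size 72.1 27.9  long-axis deg -10.1 px [122.5 240.6]
yellow patch top c 445.4 299.9  size 71.3 26.7  long-axis deg -9.6 px [164.5 248.9]
tray scene c 459.5 -336.2  size 281.1 166.4  long-axis deg 4.0 px [255.9 134.6]
mat scene c 574.8 -149.2  size 344.2 116.4  long-axis deg -1.4 px [251.8 199.8]
plate scene c 568.1 68.6  size 321.8 85.2  long-axis deg 0.6 px [299.5 248.8]
```

Emit:
apply_moves(steps=[0,0,0,0,0,-1,60,0,0,0,0,0,-1,60,0,0,0,0,0,-1,60,0,0,0,0,0,-1,60,0,0,0,0,0,-1,60,0,0,0,0,0,-1,60,0,0,0,0,0,-1,60,0,0,0,0,0,-1,60,0,0,0,0,0,-1,60,0,0,0,0,0,-1,60,0,0.7,0,0,0,-0.2,60,0,0.9,0,0,0,0,60])

```text
t: 2.5
tool_pos: [0.2399, -0.577, 0.2189]
orientation: [2.407, 2.019, -0.001]
force: [0.2, 0.7, 0.2]
opening: 0.0558
gripper_force: 0.0
```

Emit:
apply_moves(steps=[0,0.9,0,0,0,0,60,0,0.9,0,0,0,0,60,1,0,0,0,0,0,60,1,0,0,0,0,0,60,1,0,0,0,0,0,60,1,0,0,0,0,0,60,1,0,0,0,0,0,60,1,0,0,0,0,0,60,1,0,0,0,0,0,60,1,0,0,0,0,0,60,1,0,0,0,0,0,60,1,0,0,0,0,0,60])

```text
t: 3.5
tool_pos: [0.3461, -0.2891, 0.2187]
orientation: [2.406, 2.02, 0.0]
force: [-0.0, 0.6, -0.0]
opening: 0.0557
gripper_force: 0.0
```

Emit:
apply_moves(steps=[1,0,0,0,0,0,60,1,0,0,0,0,0,60,1,0,0,0,0,0,60,1,0,0,0,0,0,60,1,0,0,0,0,0,60,1,0,0,0,0,0,60,1,0,0,0,0,0,60,1,0,0,0,0,0,60,1,0,0,0,0,0,60,1,0,0,0,0,0,60,1,0,0,0,0,0,60,1,0,0,0,0,0,60])

```text
t: 4.5
tool_pos: [0.4084, 0.0657, 0.2189]
orientation: [2.405, 2.02, 0.001]
force: [-0.1, 0.2, -0.0]
opening: 0.0557
gripper_force: 0.0
```

Emit:
apply_moves(steps=[1,0,0,0,0,0,60,1,0,0,0,0,0,60,1,0,0,0,0,0,60,1,0,0,0,0,0,60,1,0,0,0,0,0,60,1,0,0,0,0,0,60,1,0,0,0,0,0,60,0.8,0,0,0,0,0,60,0,0,0,0,0,0,60,0,0,0,0,0,0,60])

```text
t: 5.33
tool_pos: [0.4485, 0.2954, 0.2183]
orientation: [-2.404, -2.023, 0.001]
force: [0.5, -0.4, -0.1]
opening: 0.0557
gripper_force: 0.0
```

```bash
cat >> h.py <<'E'
def rel(x,y,z=None,yaw=None):
    "units to go in tool axes to reach TCP (x,y,z) m; yaw = wanted heading of tool y, deg"
    s,R=st();d=np.array([x,y,s["tool_pos"][2] if z is None else z])-s["tool_pos"]
    cur=np.degrees(np.arctan2(R[1,1],R[0,1]))
    print("  go",np.round(R.T@d/.03,2),"yaw",round(cur,2), "" if yaw is None else "az %.2f"%(-(((yaw-cur)+90)%180-90)/6))
E
python3 - <<'E'
from fit import *
rel(.447,.311,.136,-9.7)
S=snap("scene")
blob(S,"scene",(0,180,90),(5,255,255),(395,270,50,40),.155,"knob")
E
```

```text
t 5.33 p [0.4485 0.2954 0.2183] x [ 0.171  0.985 -0.001] y [ 0.985 -0.171 -0.001] z [-0.001 -0.001 -1.   ] F [ 0.5 -0.4 -0.1] op 0.0557 gf 0.0
  go [ 0.51 -0.14  2.74] yaw -9.84 az -0.02
knob scene c 447.1 311.2  size 28.0 24.5  long-axis deg 50.9 px [415.9 290.7]
```

Emit:
apply_moves(steps=[0.5,-0.14,0,0,0,0,60,0,0,0.7,0,0,0,60,0,0,0.7,0,0,0,60,0,0,0.7,0,0,0,60,0,0,0.6,0,0,0,60,0,0,0,0,0,0,20,0,0,0,0,0,0,20,0,0,0,0,0,0,20,0,0,0,0,0,0,20,0,0,0,0,0,0,20], grip_force=12)

```text
t: 6.22
tool_pos: [0.4463, 0.3105, 0.1393]
orientation: [-2.404, -2.019, 0.001]
force: [-6.5, -0.7, 8.2]
opening: 0.0295
gripper_force: 12.0
```

Run:
```python
from fit import *
rel(.447,.311,.136,-9.7)
S=snap("scene","s1.png");cv2.imwrite("pics/s1b.png",cv2.cvtColor(cv2.resize(S[220:400,330:530],None,fx=3,fy=3),cv2.COLOR_RGB2BGR))
```

```text
t 6.22 p [0.4463 0.3105 0.1393] x [0.173 0.985 0.001] y [ 0.985 -0.173 -0.002] z [-0.002  0.001 -1.   ] F [-6.5 -0.7  8.2] op 0.0295 gf 12.0
  go [0.02 0.02 0.11] yaw -9.96 az -0.04
```

View pics/s1b.png

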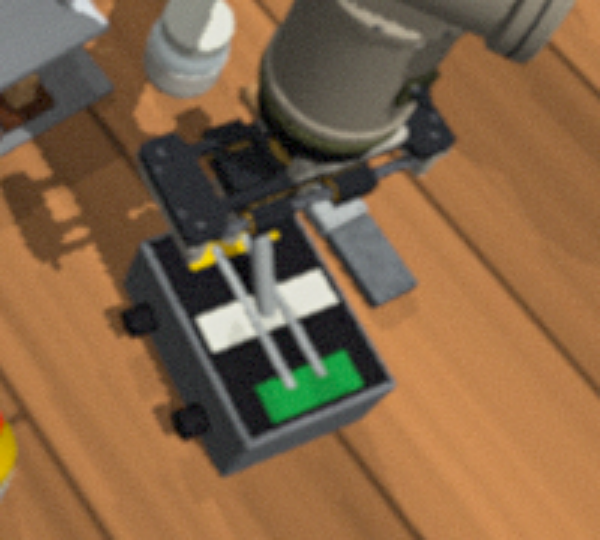

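The fingers hold the knob at opening 29.5 mm, at the yellow end (lever at crop px 262,270), and two guide rails lie low on the box.

Emit:
apply_moves(steps=[0.23,0,-0.14,0,0,0,20,0.26,0,-0.12,0,0,0,20,0.27,0,-0.1,0,0,0,20,0.27,0,-0.07,0,0,0,20,0.28,0,-0.04,0,0,0,20,0.28,0,-0.01,0,0,0,20,0,0,0,0,0,0,20,0,0,0,0,0,0,20])

```text
t: 6.93
tool_pos: [0.4547, 0.3585, 0.1532]
orientation: [-2.403, -2.02, -0.001]
force: [-6.3, 2.7, -0.3]
opening: 0.0295
gripper_force: 12.0
```

Run:
```python
from fit import *
rel(.4552,.3573,.151,-9.7)
S=snap("scene","s2.png");cv2.imwrite("pics/s2b.png",cv2.cvtColor(cv2.resize(S[220:400,330:530],None,fx=3,fy=3),cv2.COLOR_RGB2BGR))
```

```text
t 6.93 p [0.4547 0.3585 0.1532] x [0.172 0.985 0.002] y [ 0.985 -0.172 -0.001] z [-0.001  0.002 -1.   ] F [-6.3  2.7 -0.3] op 0.0295 gf 12.0
  go [-0.04  0.02  0.07] yaw -9.9 az -0.03
```

View pics/s2b.png

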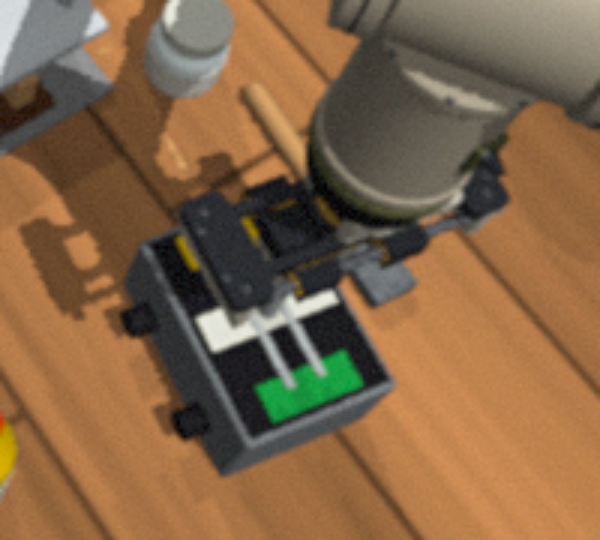

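The lever is at the white patch. I'll release, rise and pause.

Emit:
apply_moves(steps=[0,0,0,0,0,0,60,0,0,0,0,0,0,60,0,0,0,0,0,0,60,0,0,0,0,0,0,60,0,0,-1,0,0,0,60,0,0,-1,0,0,0,60,0,0,-1,0,0,0,60,-1,0,-0.2,0,0,0,60,-1,0,0,0,0,0,60,-1,0,0,0,0,0,60,-1,0,0,0,0,0,60,-1,0,0,0,0,0,60])

```text
t: 7.98
tool_pos: [0.4294, 0.208, 0.2484]
orientation: [2.405, 2.02, 0.001]
force: [0.6, -0.8, 0.8]
opening: 0.0557
gripper_force: 0.0
```

Emit:
apply_moves(steps=[-1,0,0,0,0,-0.6,60,-1,0,0,0,0,-0.6,60,0,0,0,0,0,-0.6,60,0,0,0,0,0,0,60,0,0,0,0,0,0,60,0,0,0,0,0,0,60,0,0,0,0,0,0,60,0,0,0,0,0,0,60,0,0,0,0,0,0,60,0,0,0,0,0,0,60,0,0,0,0,0,0,60,0,0,0,0,0,0,60])

```text
t: 8.98
tool_pos: [0.421, 0.1501, 0.248]
orientation: [-2.205, -2.238, 0.0]
force: [0.7, -0.3, 0.7]
opening: 0.0556
gripper_force: 0.0
```

Emit:
apply_moves(steps=[0,0,0,0,0,0,60,0,0,0,0,0,0,60,0,0,0,0,0,0,60,0,0,0,0,0,0,60,0,0,0,0,0,0,60,0,0,0,0,0,0,60,0,0,0,0,0,0,60,0,0,0,0,0,0,60,0,0,0,0,0,0,60,0,0,0,0,0,0,60,0,0,0,0,0,0,60,0,0,0,0,0,0,60])

```text
t: 9.98
tool_pos: [0.4211, 0.15, 0.248]
orientation: [2.205, 2.238, 0.0]
force: [1.2, -0.0, 0.4]
opening: 0.0559
gripper_force: 0.0
```

Run:
```python
from fit import *
rel(.567,.068,.22,1.0)
S=snap("scene");T=snap("top","t3.png")
blob(S,"scene",(0,180,90),(5,255,255),(380,250,90,80),.170,"knob")
try: blob(T,"top",(0,180,90),(5,255,255),(110,215,70,70),.170,"knob")
except Exception as e: print(e)
# plate: union of bright pixels, full and end screws
for im,c,roi in((T,"top",(230,145,50,125)),(S,"scene",(225,195,150,110))):
    hsv=cv2.cvtColor(im,cv2.COLOR_RGB2HSV)
    m=cv2.inRange(hsv,np.array((0,0,140)),np.array((180,70,255)))|cv2.inRange(hsv,np.array((0,180,100)),np.array((8,255,255)))
    M=np.zeros_like(m);x,y,w,h=roi;M[y:y+h,x:x+w]=m[y:y+h,x:x+w];M=cv2.morphologyEx(M,cv2.MORPH_CLOSE,np.ones((5,5)))
    M=cv2.morphologyEx(M,cv2.MORPH_OPEN,np.ones((7,7)))
    k=max(cv2.findContours(M,0,1)[0],key=cv2.contourArea)[:,0]
    print(c,cv2.minAreaRect((np.array([ray(c,p,.074)[:2] for p in k])*1000).astype(np.float32)))
```

```text
t 9.98 p [0.4211 0.15   0.248 ] x [-0.015  1.     0.   ] y [1.    0.015 0.   ] z [ 0.  0. -1.] F [ 1.2 -0.   0.4] op 0.0559 gf 0.0
  go [-2.8   4.82  0.94] yaw 0.84 az -0.03
knob scene c 455.5 353.2  size 24.9 23.8  long-axis deg 59.0 px [427.9 307.2]
max() iterable argument is empty
top ((568.1672973632812, 74.80096435546875), (320.4326171875, 94.92594909667969), 0.2893565893173218)
scene ((568.263427734375, 66.38592529296875), (96.35607147216797, 322.9942932128906), 88.74100494384766)
```

Emit:
apply_moves(steps=[-0.6,1,0,0,0,0,60,-0.6,1,0,0,0,0,60,-0.6,1,0,0,0,0,60,-0.6,1,0,0,0,0,60,-0.45,0.85,0,0,0,0,60,0,0,0.8,0,0,0,60,0,0,0.8,0,0,0,60,0,0,0.8,0,0,0,60,0,0,0.6,0,0,0,60,0,0,0,0,0,0,60,0,0,0,0,0,0,60])

```text
t: 11.0
tool_pos: [0.5669, 0.0666, 0.1571]
orientation: [-2.204, -2.236, 0.003]
force: [-0.2, -1.0, 0.8]
opening: 0.0555
gripper_force: 0.0
```

Run:
```python
from fit import *
rel(.568,.067,.080,1.0)
S=snap("scene","s4.png");T=snap("top")
blob(T,"top",(0,180,90),(5,255,255),(110,215,70,70),.170,"knob")
blob(S,"scene",(0,180,90),(5,255,255),(380,250,90,80),.170,"knob")
a=cv2.resize(S[180:320,200:400],None,fx=3,fy=3);b=cv2.resize(T[215:285,110:210],None,fx=3,fy=3)
c=np.zeros((420,300,3),np.uint8);c[:210]=b;cv2.imwrite("pics/s4b.png",cv2.cvtColor(np.hstack([a[:420],c])[:, :800],cv2.COLOR_RGB2BGR))
```

```text
t 11.0 p [0.5669 0.0666 0.1571] x [-0.015  1.    -0.   ] y [ 1.     0.015 -0.003] z [-0.003 -0.    -1.   ] F [-0.2 -1.   0.8] op 0.0555 gf 0.0
  go [0.01 0.05 2.57] yaw 0.84 az -0.03
knob top c 454.9 353.6  size 25.3 22.6  long-axis deg 2.8 px [133.3 244.5]
knob scene c 454.9 353.6  size 26.5 24.9  long-axis deg -31.0 px [428.2 306.8]
```

View pics/s4b.png

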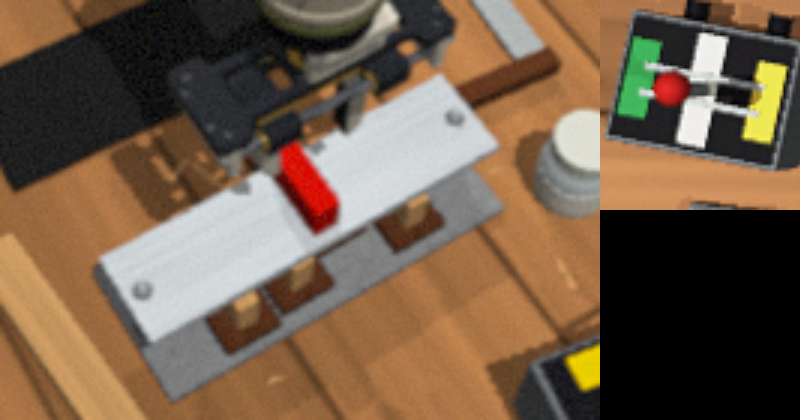

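Three ridges show (crop px 245,310; 303,275; 415,210) with a gap at the third place, so one pull was probably knocked under the plate. The knob stands roughly upright; I'll measure the angle from the patches.

Run:
```python
from fit import *
T=snap("top");S=snap("scene")
for im,c,g,y,w in((T,"top",(105,215,40,60),(150,225,40,50),(128,215,32,60)),(S,"scene",(400,320,80,60),(375,280,60,50),(380,295,80,60))):
  try:
    a=blob(im,c,(45,100,60),(75,255,255),g,.085,"green",k=0)
    b=blob(im,c,(20,120,120),(35,255,255),y,.085,"yellow",k=0)
    blob(im,c,(0,0,170),(180,60,255),w,.085,"white",k=5)
    print("mid",np.mean([a[:2],b[:2]],0))
  except Exception as e: print(e)
```

```text
green top c 465.0 414.6  size 72.1 27.9  long-axis deg -10.1 px [122.6 240.4]
yellow top c 445.4 299.8  size 71.4 27.1  long-axis deg -10.2 px [164.4 248.5]
white top c 428.6 361.4  size 45.0 25.7  long-axis deg -10.0 px [141.5 254.7]
mid [455.20320129 357.20300293]
green scene c 465.7 413.4  size 74.3 29.2  long-axis deg -9.7 px [432.5 348.2]
yellow scene c 445.9 298.8  size 73.0 27.8  long-axis deg -9.8 px [405.4 298.9]
white scene c 483.4 351.4  size 42.9 25.3  long-axis deg -10.1 px [406.8 328. ]
mid [455.7986908  356.10691833]
```

The centre is at about y=356.7 and the knob is 3 mm off it, so q≈-0.04: off is good. Next I grip the plate handle.

Emit:
apply_moves(steps=[0,0.05,0.7,0,0,0,60,0,0,0.7,0,0,0,60,0,0,0.7,0,0,0,60,0,0,0.45,0,0,0,60,0,0,0,0,0,0,10,0,0,0,0,0,0,10,0,0,0,0,0,0,10,0,0,0,0,0,0,10,0,0,0,0,0,0,10,0,0,0,0,0,0,10], grip_force=40)

```text
t: 12.03
tool_pos: [0.5674, 0.0666, 0.0828]
orientation: [-2.203, -2.236, 0.005]
force: [-18.3, -1.1, 13.6]
opening: 0.0237
gripper_force: 40.0
```

```bash
python3 -c "
from h import *
st()"
```

```text
t 12.03 p [0.5674 0.0666 0.0828] x [-0.015  1.    -0.   ] y [ 1.     0.015 -0.004] z [-0.004 -0.    -1.   ] F [-18.3  -1.1  13.6] op 0.0237 gf 40.0
```

Emit:
apply_moves(steps=[0,-0.06,-0.06,0,0,0,10,0,0,0,0,0,0,10,0,0,0,0,0,0,10,0,0,0,0,0,0,10])

```text
t: 12.37
tool_pos: [0.5673, 0.0666, 0.0832]
orientation: [-2.205, -2.237, 0.0]
force: [-2.4, -0.9, -4.2]
opening: 0.0238
gripper_force: 40.0
```

Emit:
apply_moves(steps=[0,-0.01,-0.1,0,0,0,10,0,0,-0.1,0,0,0,10,0,0,-0.1,0,0,0,10,0,0,-0.1,0,0,0,10,0,0,0,0,0,0,10])

```text
t: 12.78
tool_pos: [0.5678, 0.0666, 0.0964]
orientation: [2.205, 2.237, 0.001]
force: [-0.5, 0.7, -3.3]
opening: 0.0239
gripper_force: 40.0
```

```bash
python3 -c "
from h import *
s,R=st();print(s['wrist_torque'])"
```

```text
t 12.78 p [0.5678 0.0666 0.0964] x [-0.015  1.     0.   ] y [1.    0.015 0.001] z [ 0.001  0.    -1.   ] F [-0.5  0.7 -3.3] op 0.0239 gf 40.0
[-0.02804058  0.24721978 -0.00997673]
```

Emit:
apply_moves(steps=[0,0,-0.15,0,0,0,10,0,0,-0.15,0,0,0,10,0,0,-0.15,0,0,0,10,0,0,-0.15,0,0,0,10,0,0,-0.3,0,0,0,10,0,0,-0.4,0,0,0,10,0,0,-0.4,0,0,0,10,0,0,-0.4,0,0,0,10,0,0,0,0,0,0,10,0,0,0,0,0,0,10])

```text
t: 13.62
tool_pos: [0.5683, 0.0666, 0.1601]
orientation: [2.204, 2.236, 0.003]
force: [-0.3, 0.3, -4.4]
opening: 0.024
gripper_force: 40.0
```

Run:
```python
from fit import *
rel(.573,-.150,.20,-1.4)
T=snap("top");S=snap("scene","s5.png")
cv2.imwrite("pics/s5b.png",cv2.cvtColor(cv2.resize(S[160:330,190:400],None,fx=3,fy=3),cv2.COLOR_RGB2BGR))
for n in("pull0",):
  for c in("top","scene"):
    for d in eyes.place_of(c,n)[:5]: print(n,c,round(d["conf"],2),np.round(d["xy"]),np.round(ray(c,d["xy"],.01)[:2],3))
```

```text
t 13.62 p [0.5683 0.0666 0.1601] x [-0.015  1.     0.   ] y [1.    0.015 0.003] z [ 0.003  0.    -1.   ] F [-0.3  0.3 -4.4] op 0.024 gf 40.0
  go [-7.22  0.06 -1.33] yaw 0.84 az 0.37
pull0 top 0.81 [264. 217.] [0.542 0.037]
pull0 scene 0.86 [286. 261.] [0.6   0.056]
pull0 scene 0.8 [302. 247.] [0.547 0.042]
pull0 scene 0.79 [271. 275.] [0.651 0.068]
pull0 scene 0.69 [329. 244.] [0.485 0.072]
pull0 scene 0.39 [299. 259.] [0.571 0.068]
```

View pics/s5b.png

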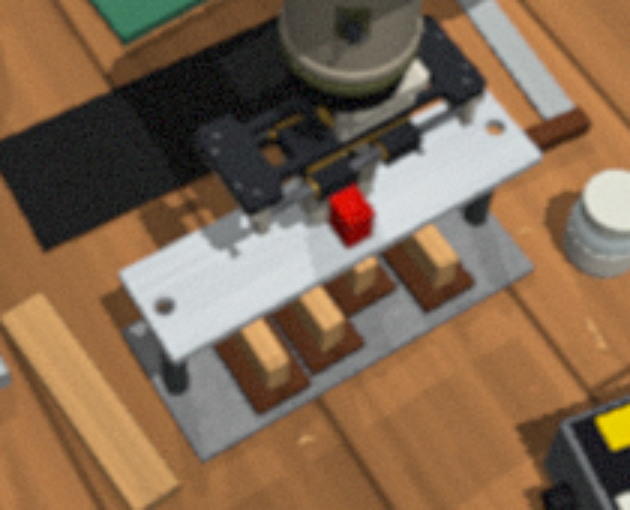

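The plate is off its pins and level. All four pulls are visible, the third one shifted toward -y (crop px 365,280). Now to the mat.

Emit:
apply_moves(steps=[-0.4,0,0,0,0,0,10,-0.7,0,0,0,0,0.1,10,-0.8,0,0,0,0,0.1,10,-0.8,0,0,0,0,0.1,10,-0.8,0,0,0,0,0.07,10,-0.8,0,0,0,0,0,10,-0.8,0,0,0,0,0,10,-0.8,0,0,0,0,0,10,-0.7,0,0,0,0,0,10,-0.4,0,0,0,0,0,10,-0.2,0,0,0,0,0,10,0,0,0,0,0,0,10])

```text
t: 14.82
tool_pos: [0.5642, -0.1505, 0.1579]
orientation: [-2.25, -2.192, 0.001]
force: [0.2, 0.4, -4.6]
opening: 0.0236
gripper_force: 40.0
```

Emit:
apply_moves(steps=[0,0,0.5,0,0,0,10,0,0,0.6,0,0,0,10,0,0,0.6,0,0,0,10,0,0,0.6,0,0,0,10,0,0,0.5,0,0,0,10,0,0,0.3,0,0,0,10,0,0,0,0,0,0,10,0,0,0,0,0,0,10])

```text
t: 15.48
tool_pos: [0.5644, -0.1485, 0.0652]
orientation: [-2.246, -2.195, 0.0]
force: [-0.5, -0.0, -4.0]
opening: 0.0238
gripper_force: 40.0
```

Run:
```python
from fit import *
rel(.573,-.150,.0232,-1.4)
S=snap("scene","s6.png")
cv2.imwrite("pics/s6b.png",cv2.cvtColor(cv2.resize(S[110:330,150:400],None,fx=2.6,fy=2.6),cv2.COLOR_RGB2BGR))
```

```text
t 15.48 p [ 0.5644 -0.1485  0.0652] x [0.023 1.    0.001] y [ 1.    -0.023 -0.001] z [-0.001  0.001 -1.   ] F [-0.5 -0.  -4. ] op 0.0238 gf 40.0
  go [-0.04  0.29  1.4 ] yaw -1.33 az 0.01
```

View pics/s6b.png

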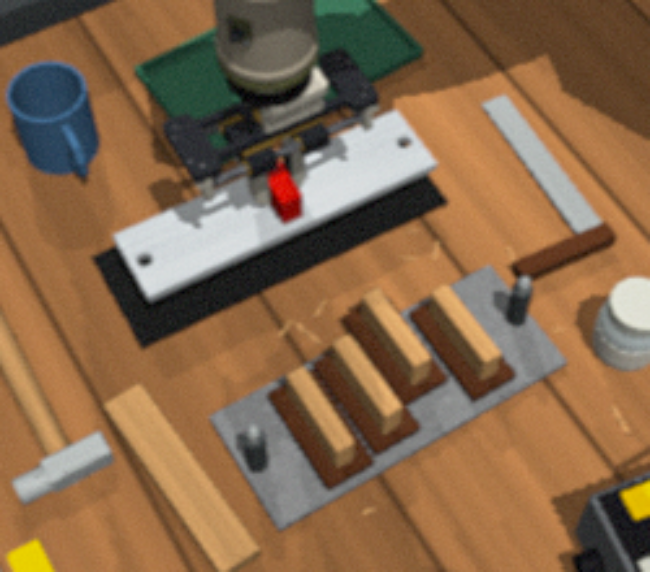

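The plate hangs level over the mat, and all four pulls lie ridge up on the jig.

Emit:
apply_moves(steps=[-0.04,0.29,0.2,0,0,0,10,0,0,0.3,0,0,0,10,0,0,0.3,0,0,0,10,0,0,0.3,0,0,0,10,0,0,0.15,0,0,0,10,0,0,0.1,0,0,0,10,0,0,0,0,0,0,10,0,0,0,0,0,0,10])

```text
t: 16.2
tool_pos: [0.573, -0.1507, 0.0247]
orientation: [-2.248, -2.194, 0.0]
force: [-0.3, -0.8, -3.9]
opening: 0.0235
gripper_force: 40.0
```

Emit:
apply_moves(steps=[0,0,0.06,0,0,0,10,0,0,0,0,0,0,10,0,0,0,0,0,0,10])

```text
t: 16.45
tool_pos: [0.5735, -0.1509, 0.0234]
orientation: [2.248, 2.194, 0.0]
force: [-0.1, 0.4, -4.9]
opening: 0.0239
gripper_force: 40.0
```

Emit:
apply_moves(steps=[0,0,0.06,0,0,0,10,0,0,0,0,0,0,10,0,0,0,0,0,0,10])

```text
t: 16.7
tool_pos: [0.5737, -0.151, 0.0228]
orientation: [2.247, 2.194, 0.0]
force: [-3.5, 0.6, 6.9]
opening: 0.0243
gripper_force: 40.0
```

Emit:
apply_moves(steps=[0,0,0,0,0,0,60,0,0,0,0,0,0,60,0,0,0,0,0,0,60,0,0,0,0,0,0,60,0,0,-0.5,0,0,0,45,0,0,-1,0,0,0,45,0,0,-1,0,0,0,45,0,0,-1,0,0,0,45,0,0,-1,0,0,0,45,0,0,0,0,0,0,45])

```text
t: 17.53
tool_pos: [0.5771, -0.1521, 0.1642]
orientation: [2.241, 2.188, 0.008]
force: [1.7, 0.4, 0.9]
opening: 0.0415
gripper_force: 0.0
```

```bash
cat > pulls.py <<'E'
from fit import *
def ridges():
    out=[]
    for c in("top","scene"):
        im=snap(c,"last_"+c+".png")
        for d in eyes.place_of(c,"pull0")[:6]:
            if d["conf"]>.3: print("net",c,round(d["conf"],2),np.round(d["xy"]),np.round(ray(c,d["xy"],.01)[:2]*1000,0))
        # ridge tops: light wood colour, near jig
        hsv=cv2.cvtColor(im,cv2.COLOR_RGB2HSV)
        m=cv2.inRange(hsv,np.array((8,60,165)),np.array((25,150,255)))
        P=np.array([proj(c,(x,y,.05)) for x,y in((.42,-.04),(.72,-.04),(.72,.15),(.42,.15))]).astype(np.int32)
        M=np.zeros_like(m);cv2.fillConvexPoly(M,cv2.convexHull(P),255);m&=M
        m=cv2.morphologyEx(m,cv2.MORPH_OPEN,np.ones((2,2)))
        for k in cv2.findContours(m,0,1)[0]:
            if cv2.contourArea(k)<80: continue
            w=(np.array([ray(c,p,.062)[:2] for p in k[:,0]])*1000).astype(np.float32)
            (x,y),(a,b),th=cv2.minAreaRect(w)
            if a<b:a,b,th=b,a,th+90
            print("ridge",c,"%.1f %.1f size %.0f %.0f dir %.1f"%(x,y,a,b,th%180))
E
python3 - <<'E'
from pulls import *
st();ridges()
E
```

```text
t 17.53 p [ 0.5771 -0.1521  0.1642] x [ 0.024  1.    -0.003] y [ 1.    -0.024  0.011] z [ 0.011 -0.004 -1.   ] F [1.7 0.4 0.9] op 0.0415 gf 0.0
net top 0.77 [263. 214.] [550.  39.]
net top 0.68 [255. 202.] [587.  64.]
net top 0.64 [254. 236.] [487.  66.]
ridge top 458.7 137.1 size 44 22 dir 1.8
ridge top 484.8 62.2 size 85 16 dir 91.1
ridge top 541.9 33.2 size 86 14 dir 91.0
ridge top 526.3 136.4 size 70 22 dir 1.8
ridge top 506.1 -25.5 size 138 36 dir 1.1
ridge top 591.5 62.1 size 86 14 dir 91.0
ridge top 644.7 69.0 size 86 14 dir 91.0
ridge top 673.0 -23.8 size 39 23 dir 90.9
net scene 0.97 [290. 264.] [596.  66.]
net scene 0.96 [327. 242.] [486.  65.]
net scene 0.73 [299. 244.] [549.  32.]
net scene 0.62 [273. 275.] [647.  71.]
ridge scene 648.0 76.6 size 90 18 dir 89.8
ridge scene 594.8 69.2 size 91 17 dir 91.3
ridge scene 543.6 40.3 size 91 22 dir 92.2
ridge scene 487.7 69.3 size 93 21 dir 93.2
```

Emit:
apply_moves(steps=[0,0,0,0,0,-0.39,45,0.9,0.3,0,0,0,0,45,0.9,0.3,0,0,0,0,45,0.9,0.3,0,0,0,0,45,0.9,0.3,0,0,0,0,45,0.9,0.3,0,0,0,0,45,0.9,0.3,0,0,0,0,45,0.9,0.3,0,0,0,0,45,0.9,0.3,0,0,0,0,45,0.3,0.05,0,0,0,0,45,0,0,0,0,0,0,45,0,0,0,0,0,0,45])

```text
t: 18.73
tool_pos: [0.6419, 0.0752, 0.1545]
orientation: [-2.2, -2.24, 0.004]
force: [-0.6, -0.8, 0.2]
opening: 0.0422
gripper_force: 0.0
```

Run:
```python
from fit import *
rel(.647,.073,.027,1)
T=snap("top")
for f in eyes.search_frame("top","plate")[:2]: print(f)
hsv=cv2.cvtColor(T,cv2.COLOR_RGB2HSV)
blob(T,"top",(0,180,100),(8,255,255),(310,190,40,40),.052,"handle")
m=cv2.inRange(hsv,np.array((0,0,110)),np.array((180,50,255)))|cv2.inRange(hsv,np.array((0,180,100)),np.array((8,255,255)))
M=np.zeros_like(m);M[140:280,295:365]=m[140:280,295:365];M=cv2.morphologyEx(M,cv2.MORPH_CLOSE,np.ones((5,5)));M=cv2.morphologyEx(M,cv2.MORPH_OPEN,np.ones((7,7)))
k=max(cv2.findContours(M,0,1)[0],key=cv2.contourArea)[:,0]
print(cv2.minAreaRect((np.array([ray("top",p,.014)[:2] for p in k])*1000).astype(np.float32)))
```

```text
t 18.73 p [0.6419 0.0752 0.1545] x [-0.018  1.    -0.001] y [ 1.     0.018 -0.003] z [-0.003 -0.001 -1.   ] F [-0.6 -0.8  0.2] op 0.0422 gf 0.0
  go [-0.08  0.18  4.25] yaw 1.02 az 0.00
{'rect': [312.3, 145.3, 35.0, 120.5], 'conf': 0.8}
{'rect': [142.8, 149.8, 33.2, 26.3], 'conf': 0.36}
handle top c 574.0 -148.0  size 61.2 19.6  long-axis deg -89.0 px [330.2 205.7]
((575.5812377929688, -150.30535888671875), (79.24461364746094, 319.5713806152344), 88.29224395751953)
```

The plate lies on the mat (centre 575,-150, angle -1.7°). Next is the first pull.

Emit:
apply_moves(steps=[-0.08,0.17,0.4,0,0,0,45,0,0,0.8,0,0,0,45,0,0,0.8,0,0,0,45,0,0,0.8,0,0,0,45,0,0,0.8,0,0,0,45,0,0,0.5,0,0,0,45,0,0,0,0,0,0,45,0,0,0,0,0,0,45], grip_force=25)

```text
t: 19.5
tool_pos: [0.6472, 0.0723, 0.0321]
orientation: [-2.203, -2.238, 0.003]
force: [-0.0, -0.9, 0.1]
opening: 0.0421
gripper_force: 0.0
```

Emit:
apply_moves(steps=[0,0,0,0,0,0,10,0,0,0,0,0,0,10,0,0,0,0,0,0,10,0,0,0,0,0,0,10,0,0,0,0,0,0,10])

```text
t: 19.92
tool_pos: [0.6491, 0.0732, 0.0348]
orientation: [2.201, 2.239, 0.003]
force: [-0.2, 0.4, 5.5]
opening: 0.0195
gripper_force: 25.0
```

Emit:
apply_moves(steps=[0,0,-0.3,0,0,0,10,0,0,-0.5,0,0,0,10,0,0,-0.7,0,0,0,10,0,0,-0.7,0,0,0,10,0,0,-0.7,0,0,0,10,0,0,-0.6,0,0,0,10,0,0,0,0,0,-0.25,10,0,0,0,0,0,-0.25,10,-0.3,-0.1,0,0,0,0,10,-0.6,-0.2,0,0,0,0,10,-0.8,-0.25,0,0,0,0,10,-0.8,-0.25,0,0,0,0,10])

```text
t: 20.92
tool_pos: [0.6287, -0.0042, 0.1387]
orientation: [2.143, 2.297, -0.0]
force: [0.3, -0.6, -1.2]
opening: 0.0197
gripper_force: 25.0
```

Emit:
apply_moves(steps=[-0.9,-0.3,0,0,0,0,10,-0.9,-0.3,0,0,0,0,10,-0.9,-0.3,0,0,0,0,10,-0.9,-0.3,0,0,0,0,10,-0.9,-0.3,0,0,0,0,10,-0.9,-0.3,0,0,0,0,10,-0.9,-0.3,0,0,0,0,10,-0.9,-0.3,0,0,0,0,10,-0.9,-0.3,0,0,0,0,10,-0.9,-0.3,0,0,0,0,10,-0.9,-0.3,0,0,0,0,10,-0.6,-0.1,0,0,0,0,10])

```text
t: 21.92
tool_pos: [0.5474, -0.3277, 0.1388]
orientation: [2.146, 2.294, -0.002]
force: [-0.2, 0.1, -0.3]
opening: 0.0199
gripper_force: 25.0
```

Emit:
apply_moves(steps=[-0.2,0,0,0,0,0,10,0,0,0,0,0,0,10,0,0,0,0,0,0,10])

```text
t: 22.17
tool_pos: [0.5496, -0.3303, 0.1384]
orientation: [-2.144, -2.296, -0.001]
force: [-0.6, 0.3, -0.3]
opening: 0.0199
gripper_force: 25.0
```

Run:
```python
from fit import *
rel(.5508,-.331,.0298,4)
T=snap("top");S=snap("scene","s7.png")
cv2.imwrite("pics/s7b.png",cv2.cvtColor(cv2.resize(S[60:320,130:400],None,fx=2.2,fy=2.2),cv2.COLOR_RGB2BGR))
```

```text
t 22.17 p [ 0.5496 -0.3303  0.1384] x [-0.068  0.998  0.001] y [0.998 0.068 0.   ] z [-0.     0.001 -1.   ] F [-0.6  0.3 -0.3] op 0.0199 gf 25.0
  go [-0.03  0.04  3.62] yaw 3.91 az -0.02
```

View pics/s7b.png

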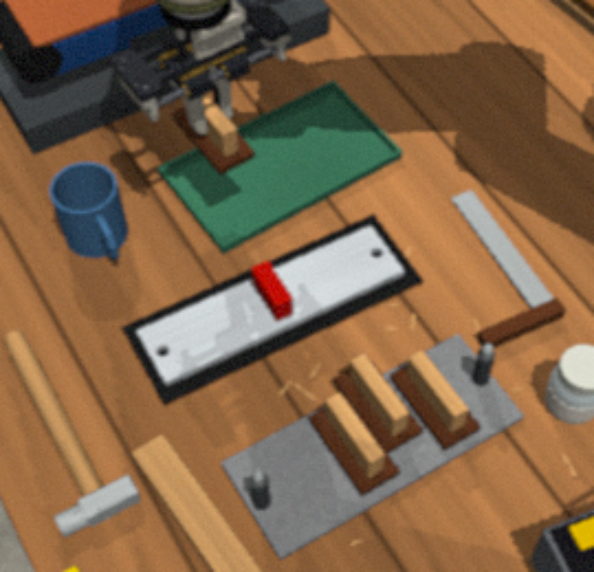

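The pull is held level over the tray (crop px 215,135), and the plate is well centred on the mat.

Emit:
apply_moves(steps=[0,0,0.5,0,0,0,10,0,0,0.7,0,0,0,10,0,0,0.7,0,0,0,10,0,0,0.7,0,0,0,10,0,0,0.5,0,0,0,10,0,0,0.3,0,0,0,10,0,0,0.12,0,0,0,10,0,0,0,0,0,0,10,0,0,0,0,0,0,10])

```text
t: 23.02
tool_pos: [0.5504, -0.3306, 0.0337]
orientation: [2.142, 2.297, 0.0]
force: [-0.5, -0.5, -0.3]
opening: 0.0197
gripper_force: 25.0
```

Emit:
apply_moves(steps=[0,0,0.05,0,0,0,10,0,0,0,0,0,0,10,0,0,0,0,0,0,10])

```text
t: 23.27
tool_pos: [0.5502, -0.331, 0.0321]
orientation: [2.142, 2.296, 0.0]
force: [0.0, 0.1, -0.3]
opening: 0.0195
gripper_force: 25.0
```

Emit:
apply_moves(steps=[0,0,0.06,0,0,0,10,0,0,0,0,0,0,10,0,0,0,0,0,0,10])

```text
t: 23.52
tool_pos: [0.5501, -0.331, 0.0298]
orientation: [2.143, 2.296, 0.0]
force: [0.6, -0.8, 1.5]
opening: 0.0198
gripper_force: 25.0
```

Emit:
apply_moves(steps=[0,0,0.04,0,0,0,10,0,0,0,0,0,0,10,0,0,0,0,0,0,10])

```text
t: 23.77
tool_pos: [0.5501, -0.331, 0.0298]
orientation: [2.143, 2.296, 0.0]
force: [-3.9, 2.6, 10.9]
opening: 0.0197
gripper_force: 25.0
```

Emit:
apply_moves(steps=[0,0,0,0,0,0,45,0,0,0,0,0,0,45,0,0,0,0,0,0,45,0,0,0,0,0,0,45,0,0,-0.8,0,0,0,45,0,0,-0.9,0,0,0,45,0,0,-0.9,0,0,0,45,0,0,-0.9,0,0,0,45,0,0,0,0,0,0.5,45,0.8,0.1,0,0,0,0,45,1,0.1,0,0,0,0,45,1,0.1,0,0,0,0,45])

```text
t: 24.77
tool_pos: [0.5571, -0.2461, 0.133]
orientation: [-2.205, -2.238, -0.0]
force: [0.5, 0.5, -0.3]
opening: 0.0415
gripper_force: 0.0
```

Emit:
apply_moves(steps=[1,0.15,0,0,0,0,45,1,0.15,0,0,0,0,45,1,0.15,0,0,0,0,45,1,0.15,0,0,0,0,45,1,0.15,0,0,0,0,45,1,0.15,0,0,0,0,45,1,0.15,0,0,0,0,45,1,0.15,0,0,0,0,45,1,0.1,0,0,0,0,45,1,0.1,0,0,0,0,45,0.4,0,0,0,0,0,45,0,0,0,0,0,0,45])

```text
t: 25.77
tool_pos: [0.5937, 0.0689, 0.1328]
orientation: [-2.198, -2.243, -0.0]
force: [-0.4, -0.1, 0.6]
opening: 0.0418
gripper_force: 0.0
```

Run:
```python
from pulls import *
rel(.594,.066,.029,1);ridges()
```

```text
t 25.77 p [0.5937 0.0689 0.1328] x [-0.02   1.     0.001] y [ 1.     0.02  -0.001] z [-0.001  0.001 -1.   ] F [-0.4 -0.1  0.6] op 0.0418 gf 0.0
  go [-0.1   0.01  3.46] yaw 1.15 az 0.02
net top 0.92 [255. 238.] [482.  63.]
net top 0.84 [390. 217.] [ 549. -323.]
net top 0.55 [266. 217.] [542.  32.]
ridge top 458.8 137.1 size 44 22 dir 1.8
ridge top 484.5 80.0 size 50 16 dir 91.1
ridge top 467.3 -26.2 size 60 36 dir 1.1
ridge top 530.5 136.6 size 78 22 dir 1.8
net scene 0.88 [231. 144.] [ 543. -340.]
net scene 0.76 [290. 263.] [596.  66.]
net scene 0.66 [328. 242.] [485.  65.]
net scene 0.6 [302. 248.] [547.  45.]
ridge scene 594.5 75.3 size 77 18 dir 91.4
ridge scene 544.9 64.6 size 42 18 dir 91.1
ridge scene 487.5 72.3 size 86 19 dir 91.1
```

Emit:
apply_moves(steps=[-0.08,0.02,0.4,0,0,0,45,0,0,0.7,0,0,0,45,0,0,0.8,0,0,0,45,0,0,0.8,0,0,0,45,0,0,0.6,0,0,0,45,0,0,0,0,0,0,45,0,0,0,0,0,0,10,0,0,0,0,0,0,10,0,0,0,0,0,0,10,0,0,0,0,0,0,10,0,0,0,0,0,0,10])

```text
t: 26.88
tool_pos: [0.5961, 0.0636, 0.036]
orientation: [2.201, 2.238, 0.003]
force: [-1.1, -1.8, 4.4]
opening: 0.0198
gripper_force: 25.0
```

Emit:
apply_moves(steps=[0,0,-0.3,0,0,0,10,0,0,-0.5,0,0,0,10,0,0,-0.7,0,0,0,10,0,0,-0.7,0,0,0,10,0,0,-0.7,0,0,0,10,0,0,-0.6,0,0,0,10,0,0,0,0,0,-0.25,10,0,0,0,0,0,-0.25,10,-0.3,-0.1,0,0,0,0,10,-0.6,-0.2,0,0,0,0,10,-0.8,-0.3,0,0,0,0,10,-0.8,-0.3,0,0,0,0,10])

```text
t: 27.88
tool_pos: [0.5722, -0.0138, 0.1392]
orientation: [-2.143, -2.297, 0.001]
force: [0.6, -1.2, 0.2]
opening: 0.0198
gripper_force: 25.0
```

Emit:
apply_moves(steps=[-0.9,-0.3,0,0,0,0,10,-0.9,-0.3,0,0,0,0,10,-0.9,-0.3,0,0,0,0,10,-0.9,-0.3,0,0,0,0,10,-0.9,-0.3,0,0,0,0,10,-0.9,-0.3,0,0,0,0,10,-0.9,-0.3,0,0,0,0,10,-0.9,-0.3,0,0,0,0,10,-0.9,-0.3,0,0,0,0,10,-0.9,-0.3,0,0,0,0,10,-0.9,-0.3,0,0,0,0,10,-0.6,-0.3,0,0,0,0,10])

```text
t: 28.88
tool_pos: [0.4856, -0.3373, 0.1394]
orientation: [2.146, 2.294, -0.001]
force: [0.3, 0.2, -0.7]
opening: 0.0194
gripper_force: 25.0
```

Emit:
apply_moves(steps=[0,0,0,0,0,0,10,0,0,0,0,0,0,10])

```text
t: 29.05
tool_pos: [0.4859, -0.3356, 0.1391]
orientation: [-2.146, -2.293, -0.0]
force: [0.7, 1.0, -0.7]
opening: 0.0201
gripper_force: 25.0
```

Run:
```python
from fit import *
rel(.4889,-.3353,.031,4)
```

```text
t 29.05 p [ 0.4859 -0.3356  0.1391] x [-0.066  0.998  0.001] y [ 0.998  0.066 -0.   ] z [-0.  0. -1.] F [ 0.7  1.  -0.7] op 0.0201 gf 25.0
  go [0.  0.1 3.6] yaw 3.79 az -0.04
```

Emit:
apply_moves(steps=[0,0.1,0.5,0,0,-0.04,10,0,0,0.7,0,0,0,10,0,0,0.7,0,0,0,10,0,0,0.7,0,0,0,10,0,0,0.5,0,0,0,10,0,0,0.3,0,0,0,10,0,0,0.1,0,0,0,10,0,0,0.05,0,0,0,10,0,0,0.03,0,0,0,10,0,0,0.03,0,0,0,10,0,0,0,0,0,0,10,0,0,0,0,0,0,10])

```text
t: 30.05
tool_pos: [0.4904, -0.3348, 0.0317]
orientation: [2.138, 2.3, 0.0]
force: [-0.3, 0.7, 0.2]
opening: 0.0201
gripper_force: 25.0
```

Emit:
apply_moves(steps=[0,0,0.06,0,0,0,10,0,0,0,0,0,0,10,0,0,0,0,0,0,10])

```text
t: 30.3
tool_pos: [0.4906, -0.335, 0.0309]
orientation: [2.137, 2.3, 0.0]
force: [-3.0, 2.1, 10.3]
opening: 0.0196
gripper_force: 25.0
```

Emit:
apply_moves(steps=[0,0,0,0,0,0,45,0,0,0,0,0,0,45,0,0,0,0,0,0,45,0,0,0,0,0,0,45,0,0,-0.8,0,0,0,45,0,0,-0.9,0,0,0,45,0,0,-0.9,0,0,0,45,0,0,-0.9,0,0,0,45,0,0,0,0,0,0.53,45,0.8,0.1,0,0,0,0,45,1,0.2,0,0,0,0,45,1,0.2,0,0,0,0,45])

```text
t: 31.3
tool_pos: [0.5033, -0.2498, 0.1341]
orientation: [2.204, 2.239, 0.0]
force: [0.6, 1.5, -0.0]
opening: 0.0416
gripper_force: 0.0
```

Emit:
apply_moves(steps=[1,0.15,0,0,0,0,45,1,0.15,0,0,0,0,45,1,0.15,0,0,0,0,45,1,0.15,0,0,0,0,45,1,0.15,0,0,0,0,45,1,0.15,0,0,0,0,45,1,0.15,0,0,0,0,45,1,0.15,0,0,0,0,45,1,0.15,0,0,0,0,45,0.6,0.1,0,0,0,0,45,0,0,0,0,0,0,45,0,0,0,0,0,0,45])

```text
t: 32.3
tool_pos: [0.5417, 0.0393, 0.1338]
orientation: [-2.199, -2.244, 0.001]
force: [0.6, -0.3, -0.7]
opening: 0.0416
gripper_force: 0.0
```

Run:
```python
from pulls import *
rel(.543,.037,.030,1);ridges()
```

```text
t 32.3 p [0.5417 0.0393 0.1338] x [-0.02  1.   -0.  ] y [ 1.    0.02 -0.  ] z [-0. -0. -1.] F [ 0.6 -0.3 -0.7] op 0.0416 gf 0.0
  go [-0.08  0.04  3.46] yaw 1.15 az 0.02
net top 0.84 [393. 217.] [ 550. -332.]
net top 0.58 [252. 239.] [479.  70.]
ridge top 458.8 137.1 size 44 22 dir 1.7
ridge top 680.1 -25.0 size 42 36 dir 1.0
net scene 0.9 [326. 244.] [491.  67.]
net scene 0.78 [302. 245.] [545.  39.]
net scene 0.74 [229. 149.] [ 556. -328.]
net scene 0.6 [248. 142.] [ 497. -324.]
ridge scene 545.2 48.6 size 74 19 dir 90.1
ridge scene 487.7 65.9 size 99 19 dir 91.1
```

Emit:
apply_moves(steps=[-0.06,0.06,0.4,0,0,0,45,0,0,0.7,0,0,0,45,0,0,0.8,0,0,0,45,0,0,0.8,0,0,0,45,0,0,0.65,0,0,0,45,0,0,0,0,0,0,45,0,0,0,0,0,0,10,0,0,0,0,0,0,10,0,0,0,0,0,0,10,0,0,0,0,0,0,10,0,0,0,0,0,0,10])

```text
t: 33.42
tool_pos: [0.545, 0.0366, 0.0353]
orientation: [2.2, 2.239, 0.003]
force: [0.0, -1.0, 5.8]
opening: 0.0201
gripper_force: 25.0
```

Emit:
apply_moves(steps=[0,0,-0.3,0,0,0,10,0,0,-0.5,0,0,0,10,0,0,-0.7,0,0,0,10,0,0,-0.7,0,0,0,10,0,0,-0.7,0,0,0,10,0,0,-0.6,0,0,0,10,0,0,0,0,0,-0.25,10,0,0,0,0,0,-0.25,10,-0.3,-0.1,0,0,0,0,10,-0.6,-0.2,0,0,0,0,10,-0.8,-0.3,0,0,0,0,10,-0.8,-0.3,0,0,0,0,10])

```text
t: 34.42
tool_pos: [0.5212, -0.0408, 0.1386]
orientation: [-2.141, -2.298, 0.001]
force: [0.2, 0.2, -0.2]
opening: 0.0199
gripper_force: 25.0
```

Emit:
apply_moves(steps=[-0.9,-0.35,0,0,0,0,10,-0.9,-0.35,0,0,0,0,10,-0.9,-0.35,0,0,0,0,10,-0.9,-0.35,0,0,0,0,10,-0.9,-0.35,0,0,0,0,10,-0.9,-0.35,0,0,0,0,10,-0.9,-0.35,0,0,0,0,10,-0.9,-0.35,0,0,0,0,10,-0.9,-0.35,0,0,0,0,10,-0.9,-0.35,0,0,0,0,10,-0.6,-0.35,0,0,0,0,10,-0.1,0,0,0,0,0,10])

```text
t: 35.42
tool_pos: [0.4248, -0.3416, 0.1386]
orientation: [-2.147, -2.294, 0.002]
force: [0.1, 0.3, -1.4]
opening: 0.0204
gripper_force: 25.0
```

Emit:
apply_moves(steps=[0,0,0,0,0,0,10,0,0,0,0,0,0,10])

```text
t: 35.58
tool_pos: [0.4269, -0.3379, 0.1384]
orientation: [-2.143, -2.296, -0.001]
force: [1.1, -0.3, -1.0]
opening: 0.0199
gripper_force: 25.0
```

Run:
```python
from fit import *
rel(.4271,-.3397,.0303,4)
S=snap("scene","s8.png")
cv2.imwrite("pics/s8b.png",cv2.cvtColor(cv2.resize(S[60:320,130:400],None,fx=2.2,fy=2.2),cv2.COLOR_RGB2BGR))
```

```text
t 35.58 p [ 0.4269 -0.3379  0.1384] x [-0.069  0.998  0.001] y [ 0.998  0.069 -0.   ] z [-0.     0.001 -1.   ] F [ 1.1 -0.3 -1. ] op 0.0199 gf 25.0
  go [-0.06  0.    3.6 ] yaw 3.95 az -0.01
```

View pics/s8b.png

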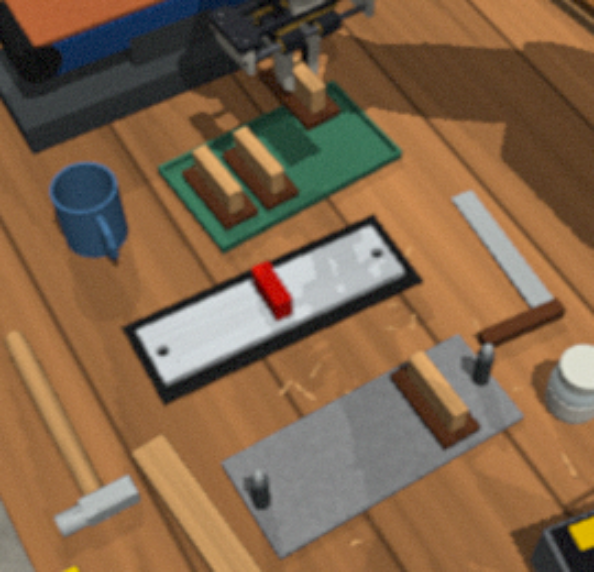

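Two pulls lie flat in the tray, the third is held level above it, and one remains on the jig (crop px 440,395).

Emit:
apply_moves(steps=[-0.06,0,0.5,0,0,0,10,0,0,0.7,0,0,0,10,0,0,0.7,0,0,0,10,0,0,0.7,0,0,0,10,0,0,0.5,0,0,0,10,0,0,0.3,0,0,0,10,0,0,0.1,0,0,0,10,0,0,0.05,0,0,0,10,0,0,0.03,0,0,0,10,0,0,0.03,0,0,0,10,0,0,0.03,0,0,0,10,0,0,0,0,0,0,10])

```text
t: 36.63
tool_pos: [0.4279, -0.3407, 0.0303]
orientation: [2.141, 2.296, 0.0]
force: [0.1, -0.6, 0.3]
opening: 0.0202
gripper_force: 25.0
```

Emit:
apply_moves(steps=[0,0,0,0,0,0,10,0,0,0.03,0,0,0,10,0,0,0,0,0,0,10,0,0,0,0,0,0,10])

```text
t: 36.97
tool_pos: [0.4279, -0.3407, 0.0303]
orientation: [2.141, 2.297, 0.0]
force: [-4.1, 3.4, 11.1]
opening: 0.02
gripper_force: 25.0
```

Emit:
apply_moves(steps=[0,0,0,0,0,0,45,0,0,0,0,0,0,45,0,0,0,0,0,0,45,0,0,0,0,0,0,45,0,0,-0.8,0,0,0,45,0,0,-0.9,0,0,0,45,0,0,-0.9,0,0,0,45,0,0,-0.9,0,0,0,45,0,0,0,0,0,0.5,45,0.8,0.1,0,0,0,0,45,1,0.2,0,0,0,0,45,1,0.2,0,0,0,0,45])

```text
t: 37.97
tool_pos: [0.4406, -0.2553, 0.1334]
orientation: [2.204, 2.239, 0.0]
force: [1.0, 0.2, -0.2]
opening: 0.0419
gripper_force: 0.0
```

Emit:
apply_moves(steps=[1,0.15,0,0,0,0,45,1,0.15,0,0,0,0,45,1,0.15,0,0,0,0,45,1,0.15,0,0,0,0,45,1,0.15,0,0,0,0,45,1,0.15,0,0,0,0,45,1,0.15,0,0,0,0,45,1,0.15,0,0,0,0,45,1,0.15,0,0,0,0,45,1,0.15,0,0,0,0,45,0.7,0.2,0,0,0,0,45,0,0,0,0,0,0,45])

```text
t: 38.97
tool_pos: [0.4863, 0.0695, 0.1334]
orientation: [-2.198, -2.244, -0.002]
force: [-0.8, 0.3, -0.7]
opening: 0.0419
gripper_force: 0.0
```

Run:
```python
from pulls import *
rel(.487,.067,.030,1);ridges()
```

```text
t 38.97 p [0.4863 0.0695 0.1334] x [-0.021  1.     0.001] y [1.    0.021 0.   ] z [ 0.     0.001 -1.   ] F [-0.8  0.3 -0.7] op 0.0419 gf 0.0
  go [-0.09  0.02  3.45] yaw 1.2 az 0.03
net top 0.95 [397. 260.] [ 428. -345.]
net top 0.95 [393. 217.] [ 550. -333.]
net top 0.63 [393. 240.] [ 482. -332.]
ridge top 673.0 -23.8 size 39 23 dir 90.9
net scene 0.92 [265. 129.] [ 432. -343.]
net scene 0.8 [326. 243.] [488.  65.]
net scene 0.77 [248. 142.] [ 499. -322.]
net scene 0.67 [228. 146.] [ 554. -336.]
ridge scene 487.5 72.5 size 86 19 dir 91.1
```

Emit:
apply_moves(steps=[-0.07,0.04,0.4,0,0,0,45,0,0,0.7,0,0,0,45,0,0,0.8,0,0,0,45,0,0,0.8,0,0,0,45,0,0,0.65,0,0,0,45,0,0,0,0,0,0,45,0,0,0,0,0,0,10,0,0,0,0,0,0,10,0,0,0,0,0,0,10,0,0,0,0,0,0,10,0,0,0,0,0,0,10])

```text
t: 40.08
tool_pos: [0.4887, 0.0638, 0.0346]
orientation: [2.2, 2.24, 0.003]
force: [-0.3, -1.1, 4.7]
opening: 0.02
gripper_force: 25.0
```

Emit:
apply_moves(steps=[0,0,-0.3,0,0,0,10,0,0,-0.5,0,0,0,10,0,0,-0.7,0,0,0,10,0,0,-0.7,0,0,0,10,0,0,-0.7,0,0,0,10,0,0,-0.6,0,0,0,10,0,0,0,0,0,-0.25,10,0,0,0,0,0,-0.25,10,-0.3,-0.1,0,0,0,0,10,-0.6,-0.2,0,0,0,0,10,-0.8,-0.3,0,0,0,0,10,-0.8,-0.3,0,0,0,0,10])

```text
t: 41.08
tool_pos: [0.4649, -0.0136, 0.1381]
orientation: [-2.141, -2.299, 0.001]
force: [0.4, -1.0, -1.5]
opening: 0.02
gripper_force: 25.0
```

Emit:
apply_moves(steps=[-0.9,-0.35,0,0,0,0,10,-0.9,-0.35,0,0,0,0,10,-0.9,-0.35,0,0,0,0,10,-0.9,-0.35,0,0,0,0,10,-0.9,-0.35,0,0,0,0,10,-0.9,-0.35,0,0,0,0,10,-0.9,-0.35,0,0,0,0,10,-0.9,-0.35,0,0,0,0,10,-0.9,-0.35,0,0,0,0,10,-0.9,-0.35,0,0,0,0,10,-0.9,-0.35,0,0,0,0,10,-0.8,-0.3,0,0,0,0,10])

```text
t: 42.08
tool_pos: [0.3624, -0.3435, 0.1382]
orientation: [-2.144, -2.296, 0.001]
force: [0.7, -0.1, -0.4]
opening: 0.0197
gripper_force: 25.0
```

Emit:
apply_moves(steps=[0,0,0,0,0,0,10,0,0,0,0,0,0,10])

```text
t: 42.25
tool_pos: [0.3628, -0.3427, 0.138]
orientation: [-2.146, -2.294, -0.0]
force: [-0.0, 0.3, -0.6]
opening: 0.0197
gripper_force: 25.0
```

Run:
```python
from fit import *
rel(.3652,-.344,.0296,4)
```

```text
t 42.25 p [ 0.3628 -0.3427  0.138 ] x [-0.067  0.998  0.   ] y [ 0.998  0.067 -0.   ] z [-0.  0. -1.] F [-0.   0.3 -0.6] op 0.0197 gf 25.0
  go [-0.05  0.08  3.61] yaw 3.83 az -0.03
```

Emit:
apply_moves(steps=[-0.05,0.08,0.5,0,0,0,10,0,0,0.7,0,0,0,10,0,0,0.7,0,0,0,10,0,0,0.7,0,0,0,10,0,0,0.5,0,0,0,10,0,0,0.3,0,0,0,10,0,0,0.1,0,0,0,10,0,0,0.05,0,0,0,10,0,0,0.03,0,0,0,10,0,0,0.03,0,0,0,10,0,0,0.03,0,0,0,10,0,0,0,0,0,0,10])

```text
t: 43.25
tool_pos: [0.367, -0.3436, 0.0296]
orientation: [2.141, 2.297, -0.0]
force: [0.9, -0.7, 0.7]
opening: 0.02
gripper_force: 25.0
```

Emit:
apply_moves(steps=[0,0,0,0,0,0,10,0,0,0.03,0,0,0,10,0,0,0,0,0,0,10,0,0,0,0,0,0,10])

```text
t: 43.58
tool_pos: [0.367, -0.3436, 0.0295]
orientation: [2.141, 2.297, -0.0]
force: [-4.0, 3.5, 12.0]
opening: 0.0197
gripper_force: 25.0
```

Emit:
apply_moves(steps=[0,0,0,0,0,0,45,0,0,0,0,0,0,45,0,0,0,0,0,0,45,0,0,0,0,0,0,45,0,0,-0.8,0,0,0,45,0,0,-1,0,0,0,45,0,0,-1,0,0,0,45,0,0,-1,0,0,0,45,0,0,-1,0,0,0.8,60,0,0,-1,0,0,0.8,60,0,0,-1,0,0,0.7,60,0,0,-0.2,0,0,0,60])

```text
t: 44.58
tool_pos: [0.368, -0.3448, 0.2438]
orientation: [2.401, 2.013, 0.0]
force: [0.6, -0.0, 0.3]
opening: 0.0556
gripper_force: 0.0
```

Emit:
apply_moves(steps=[1,0,0,0,0,0,60,1,0,0,0,0,0,60,1,0,0,0,0,0,60,1,0,0,0,0,0,60,1,0,0,0,0,0,60,1,0,0,0,0,0,60,1,0,0,0,0,0,60,1,0,0,0,0,0,60,1,0,0,0,0,0,60,1,0,0,0,0,0,60,1,0,0,0,0,0,60,0,0,0,0,0,0,60])

```text
t: 45.58
tool_pos: [0.4226, -0.0136, 0.2372]
orientation: [-2.397, -2.028, -0.002]
force: [-0.2, -0.3, -0.6]
opening: 0.0559
gripper_force: 0.0
```

Run:
```python
from pulls import *
S=snap("scene","s9.png")
blob(S,"scene",(0,180,90),(5,255,255),(380,250,90,80),.170,"knob")
T=snap("top")
for d in eyes.place_of("top","pull0")[:5]: print(d["conf"],ray("top",d["xy"],.005)[:2])
rel(.4555,.3545,.151,-9.9)
cv2.imwrite("pics/s9b.png",cv2.cvtColor(cv2.resize(S[60:360,130:480],None,fx=2,fy=2),cv2.COLOR_RGB2BGR))
```

```text
knob scene c 455.9 353.0  size 24.9 24.8  long-axis deg 58.9 px [428.1 307.1]
0.94 [ 0.5427512  -0.32873508]
0.8 [ 0.48840385 -0.32937322]
0.65 [ 0.35862943 -0.33817535]
t 45.73 p [ 0.4223 -0.0179  0.2373] x [ 0.168  0.986 -0.   ] y [ 0.986 -0.168 -0.001] z [-0.001 -0.    -1.   ] F [-0.5 -0.2 -0.3] op 0.0556 gf 0.0
  go [12.42 -0.99  2.87] yaw -9.68 az 0.04
```

View pics/s9b.png

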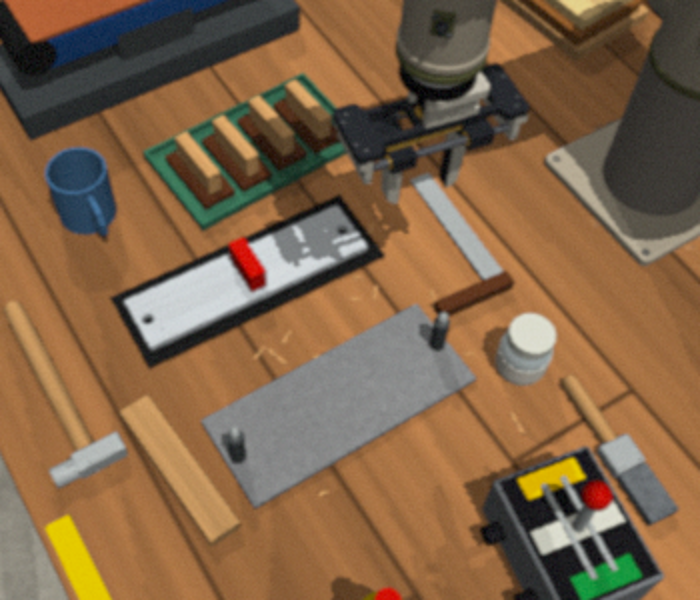

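All four pulls lie flat in the tray, the jig is empty and the lever is upright (crop px 595,495). Now the switch goes to green.

Emit:
apply_moves(steps=[1,-0.1,0,0,0,0,60,1,-0.1,0,0,0,0,60,1,-0.1,0,0,0,0,60,1,-0.1,0,0,0,0,60,1,-0.1,0,0,0,0,60,1,-0.1,0,0,0,0,60,1,-0.1,0,0,0,0,60,1,-0.1,0,0,0,0,60,1,-0.1,0,0,0,0,60,1,-0.1,0,0,0,0,60,1,0,0,0,0,0,60,1,0,0,0,0,0,60])

```text
t: 46.73
tool_pos: [0.4551, 0.342, 0.2374]
orientation: [2.404, 2.022, -0.001]
force: [0.8, -1.1, 0.1]
opening: 0.0557
gripper_force: 0.0
```

Emit:
apply_moves(steps=[0.3,0,0,0,0,0,60,0,0,0,0,0,0,60,0,0,0,0,0,0,60])

```text
t: 46.98
tool_pos: [0.4561, 0.3495, 0.2372]
orientation: [2.403, 2.023, -0.002]
force: [0.2, -2.0, -0.8]
opening: 0.0558
gripper_force: 0.0
```

Run:
```python
from h import *
rel(.4553,.354,.152,-9.9)
```

```text
t 46.98 p [0.4561 0.3495 0.2372] x [ 0.17   0.985 -0.001] y [ 0.985 -0.17  -0.001] z [-0.001 -0.001 -1.   ] F [ 0.2 -2.  -0.8] op 0.0558 gf 0.0
  go [ 0.15 -0.05  2.84] yaw -9.81 az 0.02
```

Emit:
apply_moves(steps=[0.13,-0.05,0.4,0,0,0,60,0,0,0.7,0,0,0,60,0,0,0.7,0,0,0,60,0,0,0.6,0,0,0,60,0,0,0.4,0,0,0,60,0,0,0,0,0,0,60,0,0,0,0,0,0,20,0,0,0,0,0,0,20,0,0,0,0,0,0,20,0,0,0,0,0,0,20], grip_force=15)

```text
t: 47.82
tool_pos: [0.4556, 0.3555, 0.1554]
orientation: [2.403, 2.024, 0.004]
force: [-0.1, 0.7, -0.1]
opening: 0.0337
gripper_force: 0.0
```

Emit:
apply_moves(steps=[0,0,0,0,0,0,20,0,0,0,0,0,0,20,0.28,0,0.01,0,0,0,20,0.28,0,0.04,0,0,0,20,0.27,0,0.07,0,0,0,20,0.27,0,0.1,0,0,0,20,0.26,0,0.12,0,0,0,20,0.24,0,0.15,0,0,0,20,0.12,0,0.07,0,0,0,20,0,0,0,0,0,0,20,0,0,0,0,0,0,20])

```text
t: 48.73
tool_pos: [0.4632, 0.408, 0.1383]
orientation: [-2.4, -2.024, -0.004]
force: [-3.6, 6.2, 2.3]
opening: 0.0292
gripper_force: 15.0
```

Run:
```python
from h import *
rel(.4635,.405,.134,-9.9)
```

```text
t 48.73 p [0.4632 0.408  0.1383] x [0.169 0.986 0.003] y [ 0.986 -0.169 -0.   ] z [ 0.     0.003 -1.   ] F [-3.6  6.2  2.3] op 0.0292 gf 15.0
  go [-0.1   0.03  0.14] yaw -9.71 az 0.03
```

Emit:
apply_moves(steps=[0,0,0,0,0,0,60,0,0,0,0,0,0,60,0,0,0,0,0,0,60,0,0,0,0,0,0,60,0,0,-0.6,0,0,0,60,0,0,-1,0,0,0,60,0,0,-1,0,0,0,60,0,0,-1,0,0,0,60,-1,0,0,0,0,0,60,-1,0,0,0,0,0,60,-1,0,0,0,0,0,60,-1,0,0,0,0,0,60])

```text
t: 49.73
tool_pos: [0.443, 0.2863, 0.2451]
orientation: [2.402, 2.024, 0.001]
force: [1.1, -0.2, 0.4]
opening: 0.0557
gripper_force: 0.0
```

Emit:
apply_moves(steps=[-1,0,0,0,0,0,60,-1,0,0,0,0,0,60,-1,0,0,0,0,0,60,-1,0,0,0,0,0,60,-1,0,0,0,0,0,60,-1,0,0,0,0,0,60,-1,0,0,0,0,0,60,0,0,0,0,0,0,60,0,0,0,0,0,0,60,0,0,0,0,0,0,60])

```text
t: 50.57
tool_pos: [0.4077, 0.0807, 0.2452]
orientation: [2.404, 2.023, 0.001]
force: [-0.2, -0.2, -0.5]
opening: 0.0556
gripper_force: 0.0
```

Run:
```python
from fit import *
st()
S=snap("scene","s10.png");T=snap("top")
blob(S,"scene",(0,180,90),(5,255,255),(380,250,120,120),.153,"knob")
blob(T,"top",(0,180,90),(5,255,255),(80,215,90,70),.153,"knob")
cv2.imwrite("pics/s10b.png",cv2.cvtColor(cv2.resize(S[60:420,130:530],None,fx=1.65,fy=1.65),cv2.COLOR_RGB2BGR))
```

```text
t 50.57 p [0.4077 0.0807 0.2452] x [0.171 0.985 0.   ] y [ 0.985 -0.171  0.001] z [ 0.001  0.    -1.   ] F [-0.2 -0.2 -0.5] op 0.0556 gf 0.0
knob scene c 462.0 402.9  size 26.5 25.7  long-axis deg -26.5 px [440.1 332.5]
knob top c 463.3 406.2  size 23.3 23.0  long-axis deg 3.1 px [115.7 240.6]
```

View pics/s10b.png

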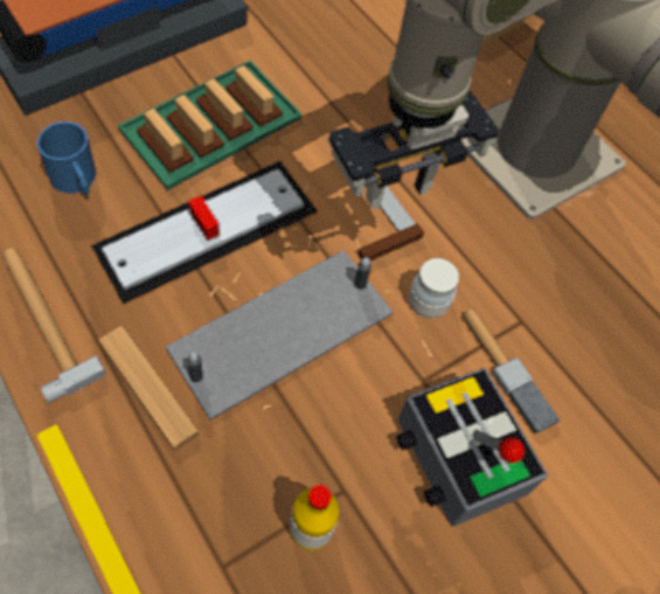

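The knob leans fully to green (crop px 511,450; q≈0.6). The tray, plate and bystanders are all as wanted.

```bash
python3 -c "
from h import *
print(robot.close_job())"
```

```text
the job is handed in; nothing more can be done
None
```

The job is done and handed in at about 51 s: the switch was held at off while the jig was cleared, the plate lies handle up on the mat, all four pulls are flat and ridge up in the tray, and the switch is now at about +0.6 rad on the sander side.

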